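# Turn the copper cup over to drain

## Robot

A 6-joint arm with a two-finger parallel gripper is mounted at the origin on the work surface. World frame = base frame: x ahead of the robot, y to its left, z up, the work surface at z = 0. Lengths are in mm, angles in rad, forces in N, time in s.
With the tool pointing down it reaches from about 350 to 875 mm from the base axis. Payload 4.2 kg.
Tool frame: the origin (TCP) lies midway between the tips of the shut fingers; the grasp point (between the pads) lies 19 mm behind it; z points along the fingers, y is the direction in which the jaws open and shut (so a half turn about z gives the same grasp; the last joint's range is limited). The gripper opens to 85 mm and grips with 20 to 120 N. Pads are 22 mm wide; open, the fingers measure 114 mm over their backs; the gripper's body (76 mm by 85 mm) begins 54 mm behind the grasp point. The pads swing forward as they close: fully open they stand 13 mm farther back than shut.
Start: joints at [1.6, 0.385, 0.008, 0, -1.194, -0.259], TCP at [142.333, 608.556, 201.912] pointing down, gripper open.
Joint ranges: [-3.14, 3.14], [-1.21, 2.06], [-1.07, 1.41], [-3.16, 2.05], [-2.99, -0.16], [-3.1, 3.1]. Speed limits (rad/s): [2.79, 2.79, 3.14, 3.14, 3.14, 3.14].

## Interface

Orientations are given as a unit quaternion [x, y, z, w].
In Python, from bench import readout, optics, workorder, nets gives the robot as it stands. The module is installed in compiled form; this text tells all that it offers.
- The arm moves only by the tool move_arm, never from a script. Its argument "steps" is a list of rows, each a list of 7 numbers: the opening, from -1 (shut) to 1 (fully open), so that 0 is half open, then the shift along the world's x, y, z in mm, then the turn, a rotation vector about the world's x, y, z in rad. In form: [[gripper, tx, ty, tz, wx, wy, wz], ...]. A call has 1 to 5 rows; each row is the pose to reach, as a shift and turn from the pose commanded when the call began; what a row does not reach only later rows make up. A row lasts 1/12 s, in which the tool goes at most 41.7 mm and 7.16 degrees, less where a joint would pass 70% of its speed; a pose out of reach is approached as far as the arm can. A call with a gripper value outside its range is refused whole. The fingers move at their own pace and stop on an object; the grip force is fixed at half the most. Time passes only in rows, so rows that repeat a pose let the fingers close. It gives the time, the measured TCP pose, the force and the opening at its end, in the units of the state.
- readout.read_state(): the state, without advancing time (a new reading comes with each control period).
- optics.get_image(name): name is "side" or "top" or "wrist"; returns a dict with "frame" (384x512x3 uint8, blue, green, red), "fx", "fy", "cx", "cy" (pixels), "rvec" (rotation vector, rad) and "tvec" (3), from world to camera coordinates, as OpenCV has them. Camera axes: x right, y down, z forward; pixel columns grow to the right and rows downward; lengths in mm; the calibration is good to about 2 mm. The wrist camera is an equidistant fisheye: a pixel r from the principal point sees the ray r / f radians off the axis. A picture is of the moment at which its call begins. There is no depth.
- workorder.job_done(): hands the job in, once; it reports no verdict.
Trained networks look in a picture, given as the dict that the camera call returned (one of the last four; its "shot" number tells which), for a name from the list of things; names that differ only in an ending like _2 or _b are one class to them, and where a whole thing is asked for, a point or a joint stands for the part that bears it (a point fixed in the world has none). Each returns a list of dicts, best first, with "conf" (0 to 1); they miss things now and then, are a little off and sometimes report something else, mostly with a low value. They report only what shows in the picture. A call takes as long as a camera call.
- nets.silhouettes(name, picture): "region" (384x512 bool, what is visible of it) and "extent" ([left, top, right, bottom] in pixels, round what is visible of it).
- nets.tip_of(name, picture): "uv" ([column, row] in pixels: a listed point, or the origin of a listed thing).
The state is a dict: "clock": time; "joints": joint angles; "joint_vel": joint speeds; "joint_efforts": joint torques, N m; "position": TCP position; "ee_rot": TCP orientation; "contact_force": force on the tool from outside, world axes, zero at the start; "wrist_torque": the same for the moment, N m; "gripper_width": finger opening in mm.
Only numpy, scipy, OpenCV 4.12 (cv2) and the standard library are available. Lean on these libraries where they do the work, as an engineer would, in place of code of your own. Each camera call takes 0.05 s, during which the arm holds its last target.

## Task

Turn the wide, squat copper cup upside down, so that it stands flat on its mouth on the dark draining mat to drip dry. Set it down rather than letting it drop, and leave the slim, tall copper measure standing where it is.

Things in the scene. Friction and masses are not known exactly. Their poses are not given: they have to be found in the camera images.
- cup: Squat copper cup, 76 mm wide, 70 mm tall, wall 3 mm, 0.3 kg, loose, mouth up at first. Origin: centre of its bottom, z towards the mouth. A flat handle, level with its half height, points along its -x (at first to the robot's right, within 30 degrees): 6 mm rods at y = -38 and 38 mm run to a cross bar at x = -115 mm, which carries a black sleeve. Mouth down, the handle is again 35 mm up.
- grip (a point): Centre of that sleeve, (-115, 0, 35) mm in the cup's frame, axes as the cup's. 16 mm thick, 64 mm long along y, it turns freely on its bar. Pinched across (along x) and lifted clear, the cup hangs below it, lowest point 153 mm down, its mouth facing the way that led from sleeve to cup. Lowered till it touches, then led over that way and down, it tips over its rim to stand mouth down.
- mat: Dark draining mat with printed grey lines along its x, a flat square of 220 x 220 mm, 4 mm thick, fixed on the table. Origin: centre of its underside, on the table top; x and y along its sides.
- slim: Slim tall copper measure, 50 mm wide, 100 mm tall, with a similar handle to its -x reaching 85 mm from its axis at 50 mm height; loose, mouth up, beyond the cup and the mat. To be left alone. Origin: centre of its bottom, z up.

How it is judged:
By the outcome, as a careful person would: the job done as asked, in the order asked, and still so for the second after the job is handed in, with the robot touching nothing.
It also fails if it takes over 58 s, if anything falls off the work surface, if the arm or the gripper's body presses on something with over 40 N, if the wrist force passes 120 N, or if a joint passes its speed limit or range.

## Working session

There is one attempt and no reset: what is moved stays moved. The work goes in short steps, Python scripts to look and compute and a tool call to move; the robot and the scene stay as the last step left them, time stands still between calls to the robot, and variables do not carry over. Pictures are saved under pics/ and viewed, and the job is handed in when it is done.

Besides the shell and the picture viewer there is one more tool, called after ">>>" as name([rows], argument=value, ...), one row to a line, values as JSON. move_arm: Moves the arm, as the interface text tells. Its arguments: {"type":"object","properties":{"steps":{"type":"array","items":{"type":"array","items":{"type":"number"}}}},"required":["steps"]}

```bash
mkdir -p pics; python3 - <<'E'
from bench import readout, optics, nets
import cv2
s=readout.read_state(); print({k:s[k] for k in ('clock','position','ee_rot','gripper_width','contact_force')})
for n in ("side","top"):
    p=optics.get_image(n); cv2.imwrite(f"pics/{n}0.png",p["frame"])
    print(n,p["fx"],p["fy"],p["cx"],p["cy"],p["rvec"],p["tvec"])
    for t in ("cup","grip","mat","slim"):
        for r in nets.tip_of(t,p)[:2]: print(t,r["uv"],r["conf"])
        for r in nets.silhouettes(t,p)[:2]: print(t,r["extent"],r["conf"])
E
```

```text
{'clock': 0.0, 'position': array([142.19249196, 607.95183986, 200.85013135]), 'ee_rot': array([ 9.93395335e-01, -1.14737075e-01, -9.26287668e-05,  1.05078724e-03]), 'gripper_width': 85.54199231226072, 'contact_force': array([-0.90989906,  0.18274322, -0.31186526])}
side 391.3492779782948 391.3492779782948 253.4638961743349 189.37973751970557 [ 2.22727523 -0.87810936  0.34838168] [-491.86185321  348.26604668  587.4378615 ]
cup [260.9, 286.9] 0.69
cup [238.9, 250.5, 304.3, 344.4] 0.59
grip [278.1, 333.8] 0.6
grip [236.4, 247.4, 306.6, 346.4] 0.95
mat [167.6, 203.9] 0.96
mat [98.6, 160.0, 233.0, 261.6] 0.91
slim [295.9, 188.6] 0.75
slim [289.0, 149.3, 332.0, 204.5] 0.79
top 423.1484989387142 423.1484989387142 256.89389596061983 196.0201568750463 [ 2.16347743 -2.04472453  0.23303251] [-82.30592377 636.16009628 739.74542837]
cup [320.4, 264.8] 0.73
cup [299.5, 243.7, 387.9, 311.9] 0.58
grip [374.5, 293.2] 0.93
grip [168.2, 261.5] 0.53
grip [298.7, 242.5, 389.0, 313.3] 0.88
mat [168.7, 262.0] 0.74
mat [110.9, 208.7, 222.5, 321.3] 0.67
slim [263.5, 146.1] 0.87
slim [249.7, 118.5, 305.8, 163.2] 0.87
slim [110.8, 209.4, 222.5, 317.7] 0.21
```

```bash
cat > h.py <<'E'
import numpy as np, cv2
from scipy.spatial.transform import Rotation as R
def ray(p,uv):
    M=cv2.Rodrigues(np.array(p["rvec"],float))[0]; t=np.array(p["tvec"],float)
    d=np.array([(uv[0]-p["cx"])/p["fx"],(uv[1]-p["cy"])/p["fy"],1.])
    return -M.T@t, M.T@d
def onz(p,uv,z):
    c,d=ray(p,uv); return (c+d*(z-c[2])/d[2])[:2].round(1)
def proj(p,X):
    return cv2.projectPoints(np.array(X,float).reshape(-1,3),np.array(p["rvec"],float),np.array(p["tvec"],float),np.array([[p["fx"],0,p["cx"]],[0,p["fy"],p["cy"]],[0,0,1]]),None)[0].reshape(-1,2)
E
python3 - <<'E'
from h import *
from bench import optics
S=optics.get_image("side");T=optics.get_image("top")
for n,p,d in(("side",S,dict(cup=(260.9,286.9),grip=(278.1,333.8),mat=(167.6,203.9),slim=(295.9,188.6))),("top",T,dict(cup=(320.4,264.8),grip=(374.5,293.2),mat=(168.7,262.0),slim=(263.5,146.1)))):
    for k,z in (("cup",0),("grip",35),("mat",0),("slim",0)): print(n,k,onz(p,d[k],z))
a=cv2.imread("pics/side0.png");b=cv2.imread("pics/top0.png")
cv2.imwrite("pics/s.png",cv2.resize(a,(800,600)));cv2.imwrite("pics/t.png",cv2.resize(b,(800,600)))
E
```

```text
side cup [ 523.9 -179.2]
side grip [ 470.4 -275.9]
side mat [515.5 120.6]
side slim [764.4 -46.6]
top cup [ 521.1 -181.5]
top grip [ 471.  -280.5]
top mat [509.6 123.8]
top slim [765.9 -53.9]
```

View pics/s.png

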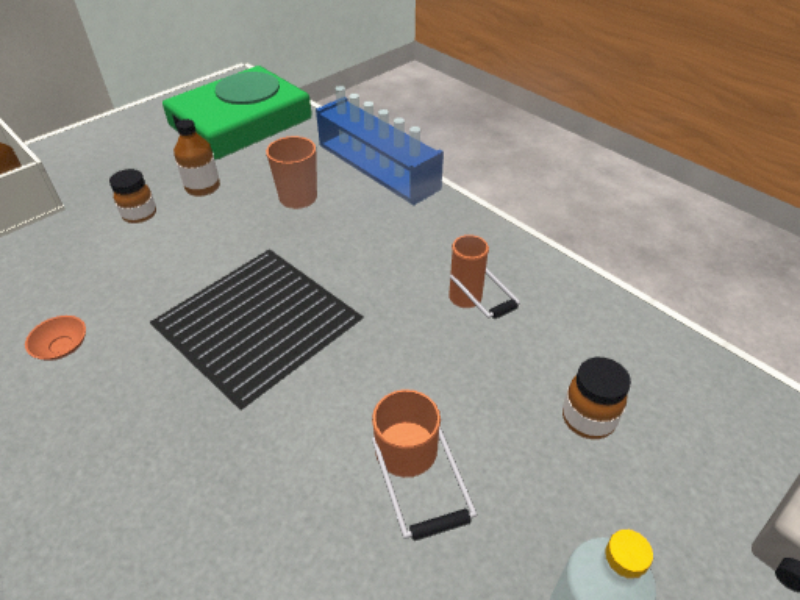

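View pics/t.png

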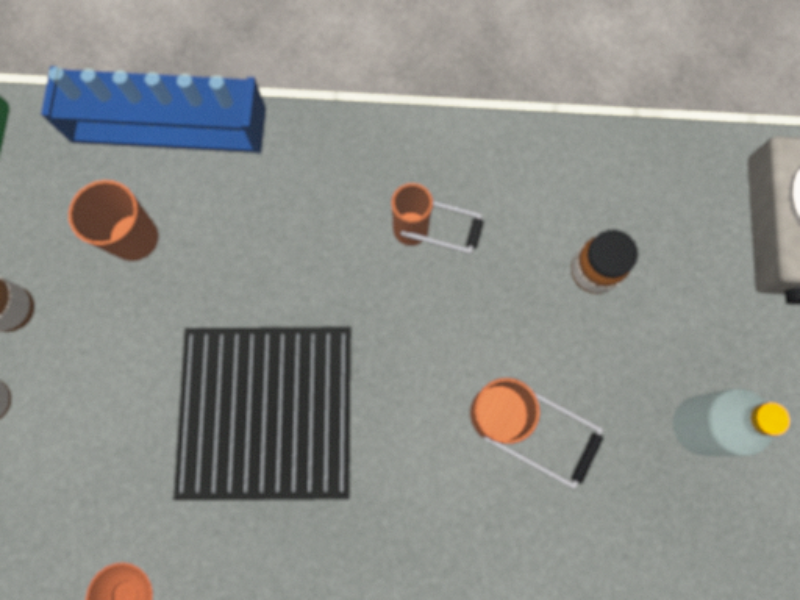

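```bash
python3 - <<'E'
from h import *
from bench import optics
S=optics.get_image("side");T=optics.get_image("top")
k=1.5625
for n,p,l in (("top",T,[((599,434),35),((577,482),35),((588,457),35),((505,412),0),((512,380),70),((508,442),70),((473,411),70),((540,411),70),((264,412),4)]),("side",S,[((413,532),35),((470,517),35),((441,525),35),((406,415),70)])):
    for uv,z in l: print(n,uv,onz(p,(uv[0]/k,uv[1]/k),z))
# mat corners
for uv in ((183,328),(351,327),(349,497),(175,499)): print(onz(T,(uv[0]/k,uv[1]/k),4))
E
```

```text
top (599, 434) [ 500.9 -297.7]
top (577, 482) [ 442.2 -270.5]
top (588, 457) [ 472.5 -284. ]
top (505, 412) [ 523.7 -187.1]
top (512, 380) [ 557.1 -183.6]
top (508, 442) [ 484.1 -180.3]
top (473, 411) [ 517.8 -138.1]
top (540, 411) [ 522.2 -217.5]
top (264, 412) [506.1 122.2]
side (413, 532) [ 446.2 -268.5]
side (470, 517) [ 501.3 -298. ]
side (441, 525) [ 472.7 -283.2]
side (406, 415) [ 523.1 -176.7]
[609.  239.5]
[623.   18.9]
[407.5   5.8]
[393.1 221.8]
```

>>> move_arm([
  [0.2,40,-40,10,0,0,-0.06],
  [0.2,80,-80,20,0,0,-0.12],
  [0.2,110,-110,30,0,0,-0.18],
  [0.2,140,-140,30,0,0,-0.25],
  [0.2,170,-170,30,0,0,-0.25],
])

```text
clock: 1.52
position: [289.1, 461.9, 231.7]
ee_rot: [0.971, -0.238, 0.0, -0.001]
contact_force: [0.9, 0.4, 0.2]
gripper_width: 51.5
```

>>> move_arm([
  [0.2,20,-35,0,0,0,0.033],
  [0.2,40,-70,0,0,0,0.033],
  [0.2,60,-105,0,0,0,0.033],
  [0.2,80,-140,0,0,0,0.033],
  [0.2,100,-175,0,0,0,0.033],
])

```text
clock: 1.93
position: [388.5, 286.1, 230.9]
ee_rot: [0.975, -0.221, 0.0, -0.0]
contact_force: [0.0, 0.4, 0.3]
gripper_width: 51.2
```

>>> move_arm([
  [0.2,10,-40,0,0,0,0],
  [0.2,20,-80,0,0,0,0],
  [0.2,30,-120,0,0,0,0],
  [0.2,40,-160,0,0,0,0],
  [0.2,45,-200,0,0,0,0],
])

```text
clock: 2.35
position: [433.5, 86.1, 230.9]
ee_rot: [0.975, -0.221, 0.001, -0.0]
contact_force: [0.4, -0.1, -0.5]
gripper_width: 51.0
```

>>> move_arm([
  [0.2,3,-40,0,0,0,0],
  [0.2,6,-80,0,0,0,0],
  [0.2,9,-120,0,0,0,0],
  [0.2,12,-160,0,0,0,0],
  [0.2,15,-200,0,0,0,0],
])

```text
clock: 2.77
position: [447.7, -114.1, 231.0]
ee_rot: [0.975, -0.221, 0.001, -0.0]
contact_force: [1.4, 0.3, -0.3]
gripper_width: 51.2
```

>>> move_arm([
  [0.2,0,-40,-20,0,0,0],
  [0.2,0,-80,-45,0,0,0],
  [0.2,0,-120,-70,0,0,0],
  [0.2,0,-145,-100,0,0,0],
  [0.2,0,-145,-120,0,0,0],
])

```text
clock: 3.18
position: [448.1, -260.6, 109.5]
ee_rot: [0.975, -0.223, 0.001, 0.0]
contact_force: [0.8, -0.6, -0.3]
gripper_width: 51.6
```

```bash
python3 - <<'E'
from h import *
from bench import readout, optics, nets
s=readout.read_state(); print({k:s[k] for k in ('clock','position','ee_rot','gripper_width','contact_force','joints')})
for n in ("side","top","wrist"):
    p=optics.get_image(n); cv2.imwrite(f"pics/{n}1.png",p["frame"])
    r=nets.tip_of("grip",p)[:2]; print(n,[(q["uv"],q["conf"], onz(p,q["uv"],35) if n!="wrist" else 0) for q in r])
s=readout.read_state();print(s['position'])
r=R.from_quat(s['ee_rot']).as_matrix();print(r.round(3), np.degrees(np.arctan2(r[1,1],r[0,1])))
E
```

```text
{'clock': 3.1833, 'position': array([ 448.06618717, -260.59474118,  109.53926812]), 'ee_rot': array([ 9.74738819e-01, -2.23345811e-01,  8.87215707e-04,  3.10655910e-04]), 'gripper_width': 51.60258438290564, 'contact_force': array([ 0.81686876, -0.62365903, -0.25423286]), 'joints': array([-2.12953801e-01,  2.94414107e-01, -3.83858294e-01,  8.27055210e-04,
       -8.90757432e-01,  1.33273913e+00])}
side [([279.5, 334.3], 0.56, array([ 471.5, -278.1]))]
top []
wrist [([262.1, 157.0], 0.87, 0)]
[ 449.4992881  -256.82873933  112.57685328]
[[ 0.903 -0.431  0.004]
 [-0.431 -0.903 -0.001]
 [ 0.004 -0.    -1.   ]] -115.50376117732912
```

View pics/wrist1.png

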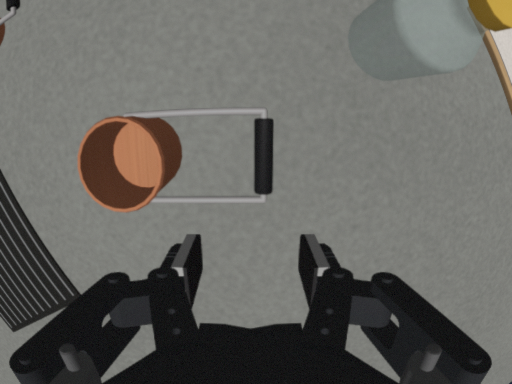

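View pics/side1.png

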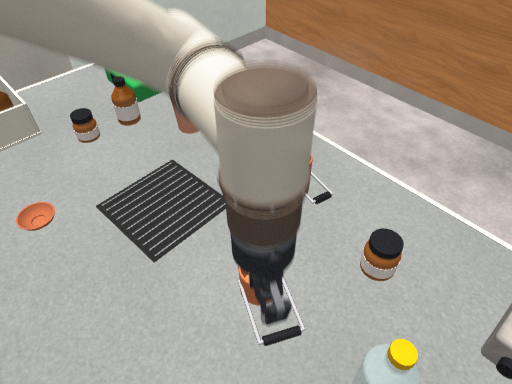

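```bash
cat >> h.py <<'E'
def wz(p,uv,z):
    M=cv2.Rodrigues(np.array(p["rvec"],float))[0]; t=np.array(p["tvec"],float)
    v=np.array([uv[0]-p["cx"],uv[1]-p["cy"]]); r=np.linalg.norm(v); th=r/p["fx"]
    d=np.r_[v/r*np.sin(th),np.cos(th)]; c=-M.T@t; d=M.T@d
    return (c+d*(z-c[2])/d[2])[:2].round(1)
E
python3 - <<'E'
from h import *
from bench import readout, optics, nets
p=optics.get_image("wrist")
for uv in ((263.5,156),(264.5,119),(263,192)): print(wz(p,uv,35), wz(p,uv,43))
for i in range(3): optics.get_image("top"); s=readout.read_state();print(s['position'])
E
```

```text
[ 473.5 -281.3] [ 474.8 -281.5]
[ 501.6 -295.5] [ 502.  -295.2]
[ 444.9 -267.6] [ 447.1 -268.2]
[ 449.44395025 -256.5552817   112.63701402]
[ 449.2549697  -256.53225668  112.41304249]
[ 448.99362999 -256.53003466  112.11113433]
```

>>> move_arm([
  [0.2,12,-12,0,0,0,0],
  [0.2,24,-25,0,0,0,0],
  [0.2,24,-25,-30,0,0,0],
  [0.2,24,-25,-60,0,0,0],
  [0.2,24,-25,-85,0,0,0],
])

```text
clock: 4.1
position: [472.5, -281.7, 25.1]
ee_rot: [0.975, -0.221, 0.001, -0.0]
contact_force: [0.1, 0.7, 0.7]
gripper_width: 51.2
```

>>> move_arm([
  [0.2,0,0,-10,0,0,0],
  [0.2,0,0,-10,0,0,0],
])

```text
clock: 4.27
position: [470.6, -281.3, 13.7]
ee_rot: [0.975, -0.221, -0.002, -0.0]
contact_force: [-0.7, 0.2, 0.4]
gripper_width: 51.2
```

```bash
python3 - <<'E'
from h import *
from bench import readout, optics, nets
for n in ("wrist","side"):
    p=optics.get_image(n); cv2.imwrite(f"pics/{n}2.png",p["frame"])
s=readout.read_state(); print({k:s[k] for k in ('clock','position','gripper_width','contact_force')})
E
```

```text
{'clock': 4.3667, 'position': array([ 473.07042847, -282.24819884,   16.66189848]), 'gripper_width': 51.3117618740113, 'contact_force': array([0.03989347, 0.22802547, 0.93914308])}
```

View pics/wrist2.png

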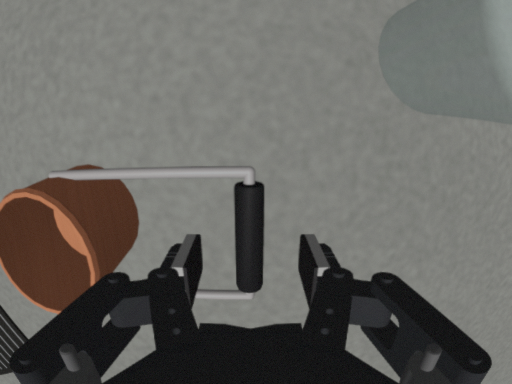

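>>> move_arm([
  [-1,0,0,0,0,0,0],
  [-1,0,0,0,0,0,0],
  [-1,0,0,0,0,0,0],
  [-1,0,0,0,0,0,0],
  [-1,0,0,0,0,0,0],
])

```text
clock: 4.78
position: [472.2, -282.2, 16.1]
ee_rot: [0.975, -0.222, 0.001, 0.0]
contact_force: [-0.2, 0.2, -0.0]
gripper_width: 0.1
```

>>> move_arm([
  [-1,0,0,0,0,0,0],
  [-1,0,0,0,0,0,0],
  [-1,0,0,0,0,0,0],
])

```text
clock: 5.03
position: [472.0, -282.1, 15.5]
ee_rot: [0.975, -0.222, 0.0, 0.0]
contact_force: [0.1, -0.1, 0.2]
gripper_width: -0.1
```

```bash
python3 - <<'E'
from h import *
from bench import readout, optics, nets
for n in ("wrist",):
    p=optics.get_image(n); cv2.imwrite(f"pics/{n}3.png",p["frame"])
s=readout.read_state(); print({k:s[k] for k in ('clock','position','gripper_width','contact_force')})
E
```

```text
{'clock': 5.0833, 'position': array([ 471.90783286, -282.07974433,   15.46942404]), 'gripper_width': -0.15394223244814548, 'contact_force': array([ 0.12315689,  0.00604156, -0.48611727])}
```

View pics/wrist3.png

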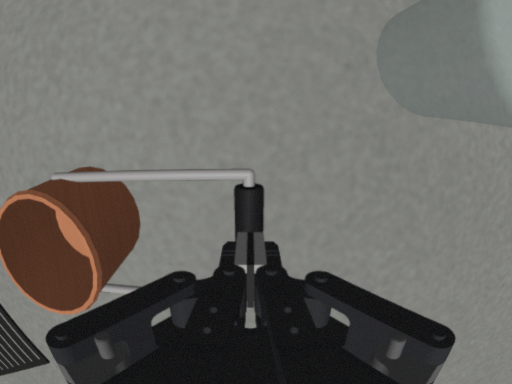

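```bash
python3 - <<'E'
from h import *
from bench import readout, optics, nets
p=optics.get_image("side"); f=p["frame"]
print(proj(p,[[472,-282,15.5],[472,-282,35],[472,-282,90]]))
cv2.imwrite("pics/side4.png",cv2.resize(f[200:380,180:400],None,fx=3,fy=3,interpolation=2))
p=optics.get_image("wrist")
M=cv2.Rodrigues(np.array(p["rvec"],float))[0]; t=np.array(p["tvec"],float)
print(-M.T@t, M.round(3),p["fx"],p["cx"],p["cy"])
for X in ([472,-282,15.5],[472,-282,35],[472,-282,43]):
    c=M@X+t; th=np.arctan2(np.hypot(c[0],c[1]),c[2]); u=c[:2]/np.hypot(c[0],c[1])*th*p["fx"]; print(X,u+[p["cx"],p["cy"]])
cv2.imwrite("pics/wrist4.png",cv2.resize(p["frame"][130:384,120:400],None,fx=2.3,fy=2.3,interpolation=2))
E
```

```text
[[280.91361107 340.8494474 ]
 [281.41699467 335.79227235]
 [282.96264567 320.26409921]]
[ 536.05030858 -313.43219431  187.79463674] [[-0.433 -0.902 -0.001]
 [-0.865  0.415  0.281]
 [-0.253  0.122 -0.96 ]] 297.3186396354542 250.01747881241465 194.17454075578382
[472, -282, 15.5] [249.1919739  226.15244288]
[472, -282, 35] [249.08047931 239.31020983]
[472, -282, 43] [249.02790233 245.54488186]
```

View pics/side4.png

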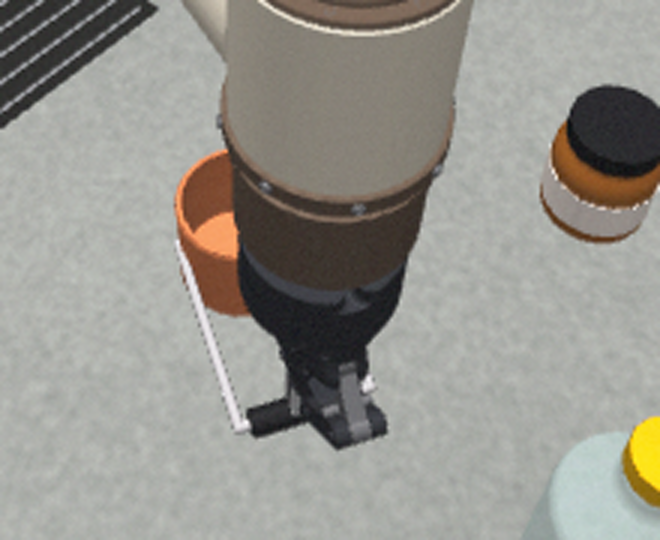

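View pics/wrist4.png

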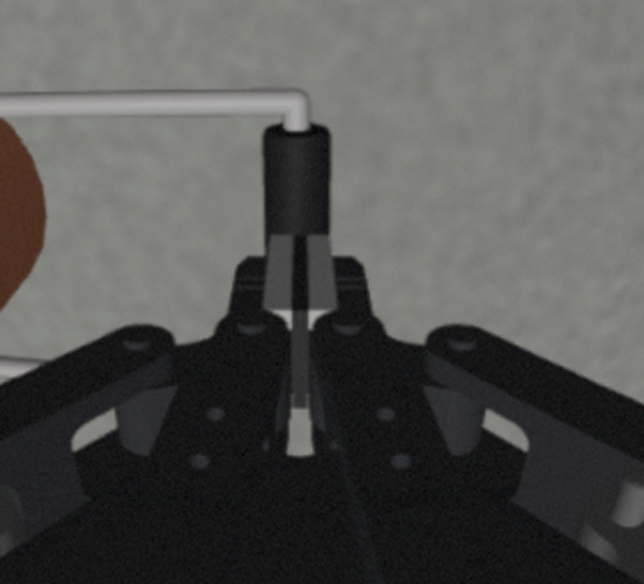

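```bash
python3 - <<'E'
from h import *
from bench import readout, optics, nets
p=optics.get_image("side"); 
for z in (0,15.5,30,45): print(z,onz(p,(180+340/3,200+442/3),z), onz(p,(180+375/3,200+425/3),z))
p=optics.get_image("top"); f=p["frame"];cv2.imwrite("pics/top4.png",cv2.resize(f[200:384,260:480],None,fx=3,fy=3,interpolation=2))
w=optics.get_image("wrist"); cv2.imwrite("pics/wrist5.png",cv2.resize(w["frame"][210:330,190:310],None,fx=5,fy=5,interpolation=2))
M=cv2.Rodrigues(np.array(w["rvec"],float))[0]; t=np.array(w["tvec"],float)
d=np.array([.431,.903,0]);x=np.array([.903,-.431,0])
for a in(-11,0,11):
  for z in (15.5,45):
    X=np.array([472,-282,z])+a*x
    c=M@X+t; th=np.arctan2(np.hypot(c[0],c[1]),c[2]); u=c[:2]/np.hypot(c[0],c[1])*th*w["fx"]+[w["cx"],w["cy"]]; print(a,z,u,(u-[190,210])*5)
print(nets.tip_of("grip",w)[:1])
E
```

```text
0 [ 484.6 -299.9] [ 506.3 -306.8]
15.5 [ 479.2 -303.6] [ 500.3 -310.3]
30 [ 474.1 -307. ] [ 494.8 -313.7]
45 [ 468.9 -310.6] [ 489.  -317.1]
-11 15.5 [249.26085827 242.00809003] [296.30429135 160.04045014]
-11 45 [249.10150673 264.97959061] [295.50753363 274.89795304]
0 15.5 [249.20808163 226.16791837] [296.04040815  80.83959183]
0 45 [249.032802   247.21019703] [295.16400999 186.05098513]
11 15.5 [249.15472428 209.59724266] [295.77362139  -2.01378672]
11 45 [248.96284296 228.31354443] [294.81421479  91.56772216]
[{'uv': [245.0, 240.6], 'conf': 0.57}]
```

View pics/wrist5.png

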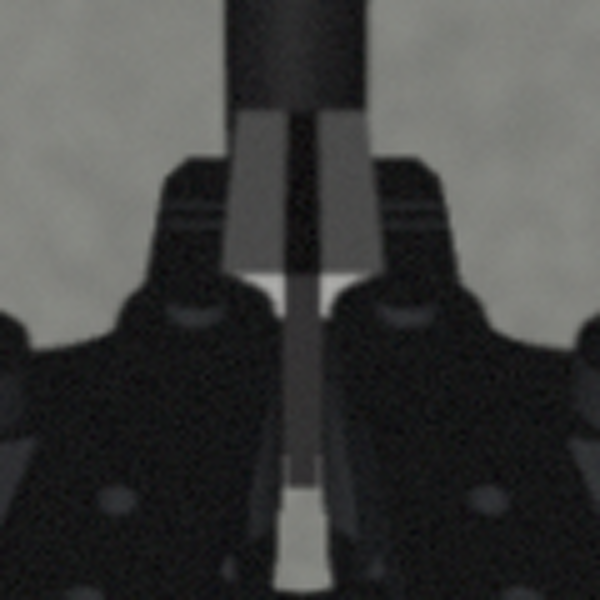

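View pics/top4.png

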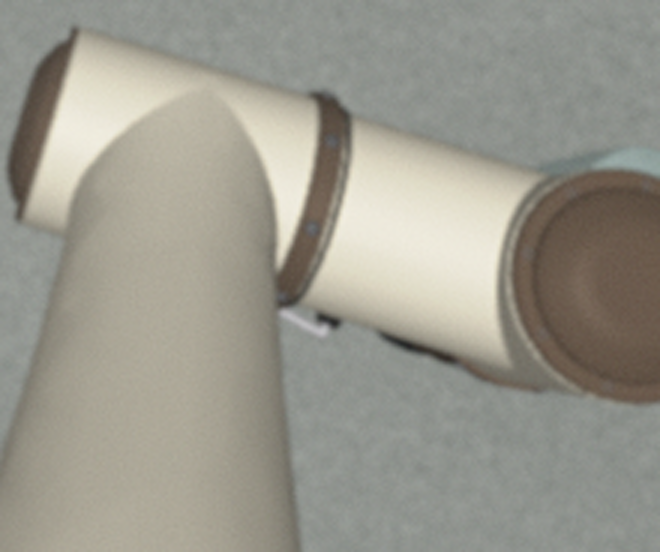

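```bash
python3 - <<'E'
from h import *
from bench import readout, optics, nets
s=optics.get_image("side"); w=optics.get_image("wrist")
def wr(p,uv):
    M=cv2.Rodrigues(np.array(p["rvec"],float))[0]; t=np.array(p["tvec"],float)
    v=np.array([uv[0]-p["cx"],uv[1]-p["cy"]]); r=np.linalg.norm(v); th=r/p["fx"]
    return -M.T@t, M.T@np.r_[v/r*np.sin(th),np.cos(th)]
print("sidecam",ray(s,(250,190))[0])
X=np.array([.903,-.431,0]);D=np.array([.431,.903,0]);T=np.array([472,-282,15.5])
for su,wu in (((305,341),(278,243)),((305,341),(282,262)),((293,347),(278,243)),((293,347),(285,268))):
    c1,d1=ray(s,su);c2,d2=wr(w,wu)
    k=np.linalg.lstsq(np.c_[d1,-d2],c2-c1,rcond=None)[0]
    p1=c1+k[0]*d1;p2=c2+k[1]*d2;m=(p1+p2)/2
    print(su,wu,m.round(1),"gap",np.linalg.norm(p1-p2).round(1),"tool x,d",((m-T)@X).round(1),((m-T)@D).round(1))
f=s["frame"];cv2.imwrite("pics/side6.png",cv2.resize(f[295:365,240:330],None,fx=8,fy=8,interpolation=2))
E
```

```text
sidecam [ 253.87192326 -457.25530291  659.36878724]
(305, 341) (278, 243) [ 480.6 -310.4   67.4] gap 21.8 tool x,d 20.0 -21.9
(305, 341) (282, 262) [ 476.9 -311.2   77.9] gap 24.9 tool x,d 17.0 -24.3
(293, 347) (278, 243) [ 468.6 -303.2   44.2] gap 12.8 tool x,d 6.1 -20.6
(293, 347) (285, 268) [ 462.9 -305.    61. ] gap 17.1 tool x,d 1.7 -24.7
```

View pics/side6.png

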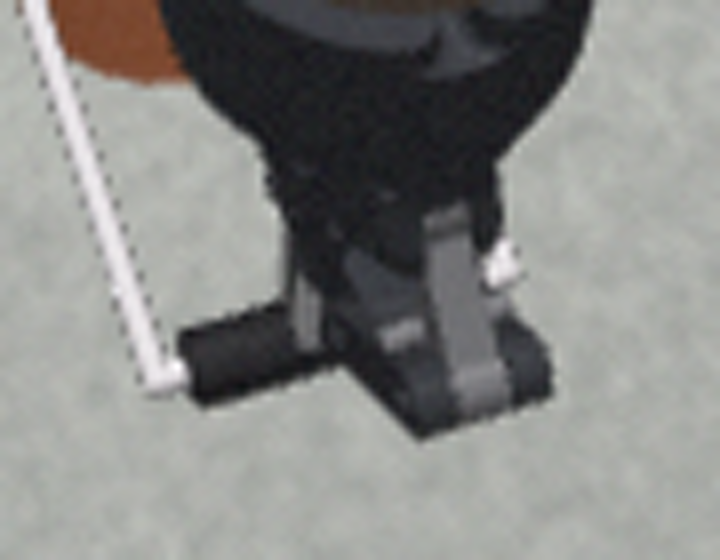

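```bash
python3 - <<'E'
from h import *
from bench import optics
s=optics.get_image("side")
X=np.array([.903,-.431,0]);D=np.array([.431,.903,0])
for z in (15.5,30,45,50):
  for a in (-11,11):
    for b in (0,-4,4): print(z,a,b,((proj(s,np.array([472,-282,z])+a*X+b*D)[0]-[240,295])*8).round())
print("sleeve ends",[((proj(s,np.array([473,-282,35])+a*X)[0]-[240,295])*8).round() for a in(-32,32)])
E
```

```text
15.5 -11 0 [278. 382.]
15.5 -11 -4 [284. 401.]
15.5 -11 4 [271. 364.]
15.5 11 0 [377. 351.]
15.5 11 -4 [384. 369.]
15.5 11 4 [370. 333.]
30 -11 0 [280. 353.]
30 -11 -4 [286. 371.]
30 -11 4 [273. 334.]
30 11 0 [380. 321.]
30 11 -4 [387. 339.]
30 11 4 [374. 303.]
45 -11 0 [282. 321.]
45 -11 -4 [289. 339.]
45 -11 4 [275. 302.]
45 11 0 [385. 289.]
45 11 -4 [392. 307.]
45 11 4 [377. 271.]
50 -11 0 [283. 310.]
50 -11 -4 [290. 329.]
50 -11 4 [276. 292.]
50 11 0 [386. 278.]
50 11 -4 [393. 296.]
50 11 4 [379. 260.]
sleeve ends [array([186., 370.]), array([481., 278.])]
```

>>> move_arm([
  [0.2,0,0,0,0,0,0],
  [0.2,0,0,0,0,0,0],
  [0.2,0,0,0,0,0,0],
  [0.2,0,0,0,0,0,0],
  [0.2,0,0,0,0,0,0],
])

```text
clock: 5.95
position: [472.0, -282.1, 15.5]
ee_rot: [0.975, -0.222, -0.0, -0.0]
contact_force: [0.7, -0.1, 0.1]
gripper_width: 51.3
```

>>> move_arm([
  [0.2,0,0,-3,0,0,0],
  [0.2,0,0,-6,0,0,0],
  [0.2,0,0,-8,0,0,0],
  [0.2,0,0,-10,0,0,0],
  [0.2,0,0,-10,0,0,0],
])

```text
clock: 6.37
position: [471.5, -281.9, 4.9]
ee_rot: [0.975, -0.222, -0.001, -0.0]
contact_force: [-0.4, 0.5, -0.7]
gripper_width: 51.1
```

```bash
python3 - <<'E'
from h import *
from bench import readout, optics, nets
w=optics.get_image("wrist"); s=optics.get_image("side")
cv2.imwrite("pics/c7.png",np.vstack([cv2.resize(w["frame"][180:330,130:370],(720,300)),cv2.resize(s["frame"][295:365,240:330],(384,298))[:, :] if 0 else cv2.copyMakeBorder(cv2.resize(s["frame"][295:365,240:330],(384,298)),0,2,0,336,0)]))
r=readout.read_state(); print(r['position'],r['contact_force'],r['gripper_width'])
E
```

```text
[ 471.88014623 -282.07655136    5.32012289] [-0.10364859  0.07339126  0.36788073] 51.369329544511416
```

View pics/c7.png

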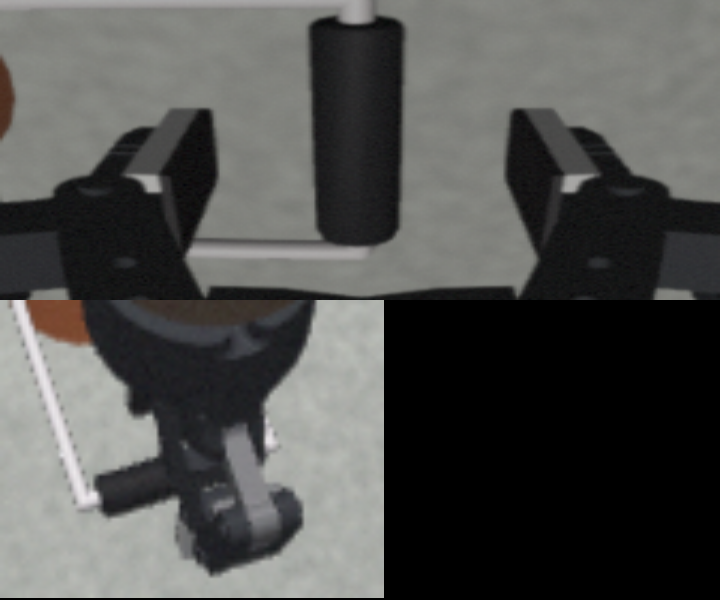

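>>> move_arm([
  [0.2,0,0,-2,0,0,0],
  [0.2,0,0,-4,0,0,0],
  [0.2,0,0,-4,0,0,0],
])

```text
clock: 6.72
position: [471.7, -282.0, 1.1]
ee_rot: [0.975, -0.222, -0.0, -0.0]
contact_force: [0.3, 0.3, 0.2]
gripper_width: 51.0
```

>>> move_arm([
  [0.2,0,0,-2,0,0,0],
  [0.2,0,0,-4,0,0,0],
  [0.2,0,0,-4,0,0,0],
])

```text
clock: 6.97
position: [471.7, -282.0, -2.9]
ee_rot: [0.975, -0.222, -0.0, -0.0]
contact_force: [-0.1, 0.5, -0.7]
gripper_width: 51.5
```

```bash
cat > look.py <<'E'
from h import *
from bench import readout, optics, nets
import sys
w=optics.get_image("wrist"); s=optics.get_image("side")
cv2.imwrite(sys.argv[1],np.vstack([cv2.resize(w["frame"][180:330,130:370],(720,300)),cv2.copyMakeBorder(cv2.resize(s["frame"][295:365,240:330],(384,298)),0,2,0,336,0)]))
r=readout.read_state(); print(r['clock'],r['position'],r['contact_force'],r['gripper_width'])
E
python3 look.py pics/c8.png
```

```text
7.0667 [ 471.89175423 -282.04999318   -2.6088237 ] [-0.25954561 -0.49832727  0.33698123] 51.48057884810651
```

View pics/c8.png

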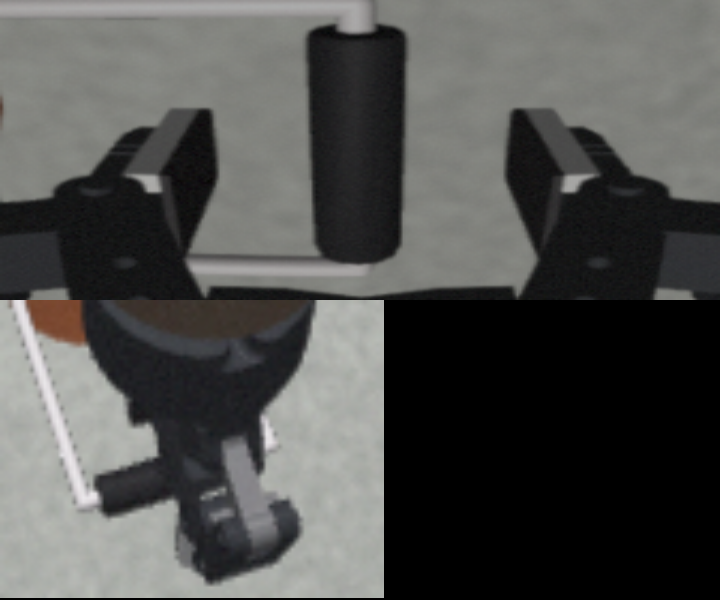

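>>> move_arm([
  [0.2,0,0,-2,0,0,0],
  [0.2,0,0,-4,0,0,0],
  [0.2,0,0,-4,0,0,0],
])

```text
clock: 7.32
position: [471.6, -282.0, -6.9]
ee_rot: [0.975, -0.222, -0.0, -0.0]
contact_force: [0.7, -0.0, -0.4]
gripper_width: 51.4
```

>>> move_arm([
  [0.2,0,0,-2,0,0,0],
  [0.2,0,0,-4,0,0,0],
  [0.2,0,0,-4,0,0,0],
])

```text
clock: 7.57
position: [471.6, -282.0, -11.0]
ee_rot: [0.975, -0.222, -0.0, -0.0]
contact_force: [0.4, -0.0, 0.3]
gripper_width: 51.6
```

>>> move_arm([
  [-1,0,0,0,0,0,0],
  [-1,0,0,0,0,0,0],
  [-1,0,0,0,0,0,0],
  [-1,0,0,0,0,0,0],
  [-1,0,0,0,0,0,0],
])

```text
clock: 7.98
position: [472.0, -282.1, -10.3]
ee_rot: [0.975, -0.221, 0.0, 0.0]
contact_force: [-0.4, 0.7, 0.5]
gripper_width: 14.2
```

```bash
python3 look.py pics/c9.png
```

```text
8.0833 [ 472.04126753 -282.12727183  -10.32686758] [-0.43928824  0.05656737  0.56698798] 13.879895311957346
```

View pics/c9.png

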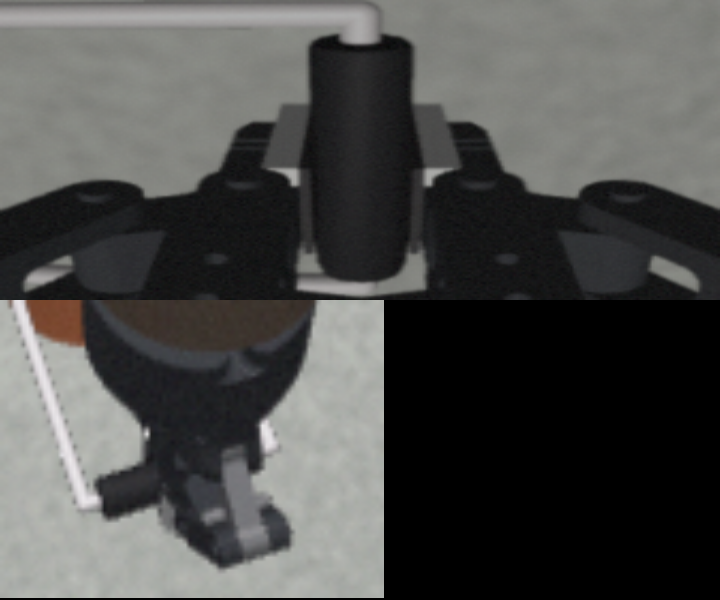

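>>> move_arm([
  [-1,2,4,15,0,0,0],
  [-1,4,9,30,0,0,0],
  [-1,7,15,43,0,0,0],
  [-1,10,22,55,0,0,0],
  [-1,14,30,66,0,0,0],
])

```text
clock: 8.5
position: [485.8, -251.9, 56.1]
ee_rot: [0.975, -0.222, -0.0, 0.0]
contact_force: [0.1, -0.2, 0.0]
gripper_width: 14.0
```

>>> move_arm([
  [-1,8,17,19,0,0,0],
  [-1,18,38,35,0,0,0],
  [-1,29,59,47,0,0,0],
  [-1,40,84,56,0,0,0],
  [-1,52,108,60,0,0,0],
])

```text
clock: 8.92
position: [538.1, -142.9, 116.3]
ee_rot: [0.975, -0.222, 0.0, -0.0]
contact_force: [0.4, -0.8, -3.3]
gripper_width: 14.2
```

>>> move_arm([
  [-1,6,12,12,0,0,0],
  [-1,10,21,24,0,0,0],
  [-1,10,21,36,0,0,0],
  [-1,10,21,50,0,0,0],
  [-1,10,21,50,0,0,0],
])

```text
clock: 9.33
position: [549.3, -122.7, 167.4]
ee_rot: [0.975, -0.221, 0.002, -0.0]
contact_force: [1.0, 1.2, -2.2]
gripper_width: 14.0
```

```bash
cat > look2.py <<'E'
from h import *
from bench import readout, optics, nets
import sys
w=optics.get_image("wrist"); s=optics.get_image("side")
cv2.imwrite(sys.argv[1],np.hstack([cv2.resize(w["frame"],(400,300)),cv2.resize(s["frame"],(400,300))]))
r=readout.read_state(); print(r['clock'],r['position'],r['contact_force'],r['gripper_width'],r['ee_rot'])
E
python3 look2.py pics/d1.png
```

```text
9.4333 [ 547.59211501 -122.69423806  164.8651849 ] [-0.06622563  0.83139507 -3.95327828] 13.940611641913268 [ 9.75108670e-01 -2.21726940e-01 -2.80497056e-04 -4.09107309e-04]
```

View pics/d1.png

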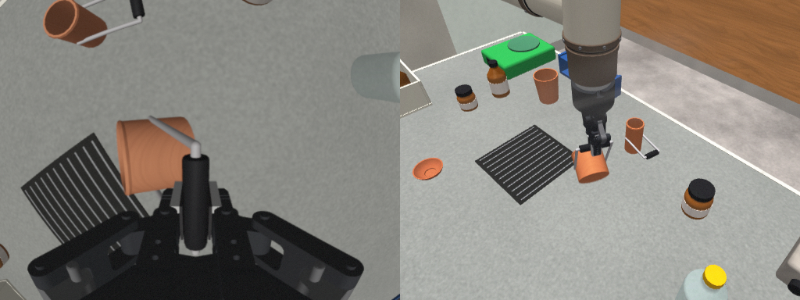

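>>> move_arm([
  [-1,-3,8,0,0,0,0],
  [-1,-8,24,0,0,0,0],
  [-1,-15,44,0,0,0,0],
  [-1,-22,64,0,0,0,0],
  [-1,-30,85,0,0,0,0],
])

```text
clock: 9.85
position: [516.1, -37.6, 163.9]
ee_rot: [0.975, -0.222, -0.002, 0.001]
contact_force: [0.8, 0.4, -3.6]
gripper_width: 13.8
```

>>> move_arm([
  [-1,-7,21,0,0,0,0],
  [-1,-14,42,0,0,0,0],
  [-1,-22,63,0,0,0,0],
  [-1,-29,83,0,0,0,0],
  [-1,-34,97,0,0,0,0],
])

```text
clock: 10.27
position: [481.9, 60.1, 164.2]
ee_rot: [0.975, -0.221, -0.001, 0.001]
contact_force: [0.5, -1.2, -3.2]
gripper_width: 14.0
```

>>> move_arm([
  [-1,-2,5,-5,0,0,0],
  [-1,-2,5,-10,0,0,0],
  [-1,-2,5,-20,0,0,0],
  [-1,-2,5,-30,0,0,0],
  [-1,-2,5,-35,0,0,0],
])

```text
clock: 10.68
position: [480.8, 62.9, 128.3]
ee_rot: [0.975, -0.222, -0.002, 0.001]
contact_force: [-0.7, -0.1, -3.4]
gripper_width: 14.0
```

>>> move_arm([
  [-1,0,0,0,0,0,0],
  [-1,0,0,0,0,0,0],
  [-1,0,0,0,0,0,0],
  [-1,0,0,0,0,0,0],
  [-1,0,0,0,0,0,0],
])

```text
clock: 11.1
position: [482.2, 63.8, 130.9]
ee_rot: [0.975, -0.222, 0.0, -0.0]
contact_force: [-0.7, -0.5, -3.1]
gripper_width: 13.8
```

```bash
python3 look2.py pics/d2.png
```

```text
11.2 [482.10334561  63.88841816 130.84422016] [-0.31027243 -0.61759118 -2.90084956] 14.127226486481053 [ 9.75136588e-01 -2.21604439e-01  2.63173341e-04 -1.94951373e-04]
```

View pics/d2.png

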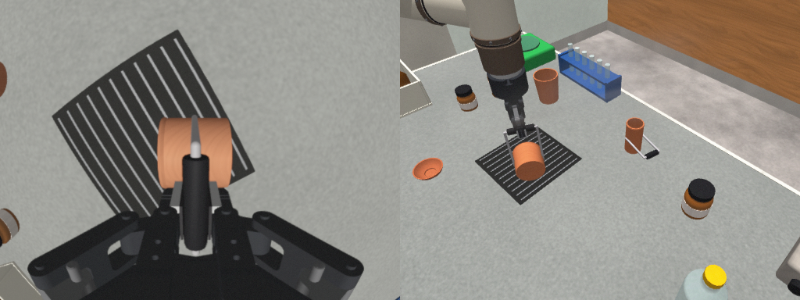

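>>> move_arm([
  [-1,0,0,-5,0,0,0],
  [-1,0,0,-9,0,0,0],
  [-1,0,0,-13,0,0,0],
  [-1,0,0,-16,0,0,0],
  [-1,0,0,-16,0,0,0],
])

```text
clock: 11.62
position: [483.2, 64.3, 115.1]
ee_rot: [0.975, -0.221, 0.001, -0.0]
contact_force: [-0.2, 0.4, 1.4]
gripper_width: 14.2
```

>>> move_arm([
  [-1,0,0,-1,0,0,0],
  [-1,0,0,-2,0,0,0],
  [-1,0,0,-2,0,0,0],
])

```text
clock: 11.87
position: [484.5, 64.8, 114.8]
ee_rot: [0.975, -0.221, 0.003, -0.001]
contact_force: [-0.3, 1.5, 9.2]
gripper_width: 14.0
```

```bash
python3 look2.py pics/d3.png
```

```text
11.9667 [484.35696724  64.79130093 114.80090841] [-0.08539782  0.83144276  8.10831544] 13.960670547822236 [ 0.97529005 -0.22090909  0.00260579 -0.00130628]
```

>>> move_arm([
  [-1,4,8,1,0,0,0],
  [-1,7,15,2,0,0,0],
  [-1,11,23,3,0,0,0],
  [-1,14,30,3,0,0,0],
  [-1,17.5,36.5,3.5,0,0,0],
])

```text
clock: 12.38
position: [499.3, 101.1, 115.3]
ee_rot: [0.975, -0.221, -0.001, 0.0]
contact_force: [-0.2, 0.3, -2.8]
gripper_width: 13.9
```

```bash
python3 look2.py pics/d4.png
```

```text
12.4833 [500.10352802 101.56567237 115.59377111] [ 0.72466359 -0.23011764 -1.44825103] 14.104659635810469 [ 9.75293790e-01 -2.20911786e-01  8.64249941e-06  7.24428589e-05]
```

View pics/d4.png

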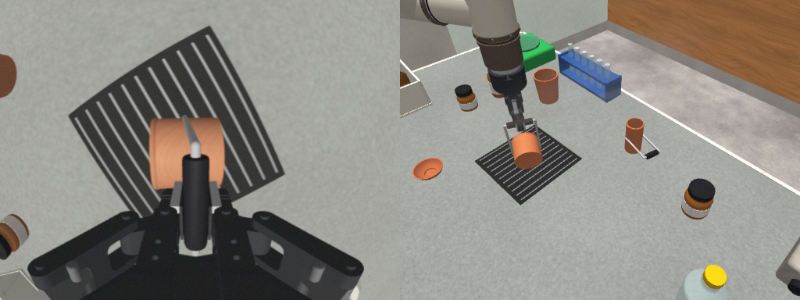

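>>> move_arm([
  [-1,0,0,-2,0,0,0],
  [-1,0,0,-4,0,0,0],
  [-1,0,0,-4,0,0,0],
])

```text
clock: 12.73
position: [502.4, 101.3, 114.9]
ee_rot: [0.975, -0.221, 0.003, -0.002]
contact_force: [-0.3, 0.6, 9.0]
gripper_width: 14.1
```

```bash
cat > look3.py <<'E'
from h import *
from bench import readout, optics, nets
import sys
w=optics.get_image("wrist"); s=optics.get_image("side")
cv2.imwrite(sys.argv[1],np.hstack([cv2.resize(w["frame"],(400,300)),cv2.resize(s["frame"][110:290,90:330],(400,300))]))
r=readout.read_state(); print(r['clock'],r['position'],r['contact_force'],r['gripper_width'])
E
python3 look3.py pics/d5.png
```

```text
12.8333 [502.14723807 101.22380818 114.97374863] [-1.75391267  1.66787587  8.60876802] 13.853927437763726
```

View pics/d5.png

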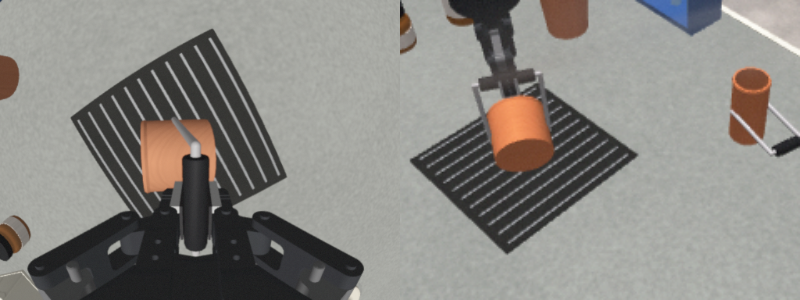

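>>> move_arm([
  [-1,0,0,8,0,0,0],
  [-1,0,0,16,0,0,0],
  [-1,-4,-8,18,0,0,0],
  [-1,-10,-19,18,0,0,0],
  [-1,-16,-30,18,0,0,0],
])

```text
clock: 13.25
position: [482.1, 69.2, 129.6]
ee_rot: [0.975, -0.222, -0.001, 0.0]
contact_force: [-0.2, 0.0, -2.9]
gripper_width: 13.9
```

>>> move_arm([
  [-1,-5,-9,0,0,0,0],
  [-1,-8,-16,0,0,0,0],
  [-1,-11,-21,0,0,0,0],
  [-1,-11,-21,0,0,0,0],
  [-1,-11,-21,0,0,0,0],
])

```text
clock: 13.67
position: [472.4, 49.0, 130.0]
ee_rot: [0.975, -0.222, 0.0, -0.0]
contact_force: [-0.5, 0.3, -2.9]
gripper_width: 14.3
```

>>> move_arm([
  [-1,0,0,0,0,0,0],
  [-1,0,0,0,0,0,0],
  [-1,0,0,0,0,0,0],
  [-1,0,0,0,0,0,0],
  [-1,0,0,0,0,0,0],
])

```text
clock: 14.08
position: [472.6, 49.7, 130.0]
ee_rot: [0.975, -0.221, -0.0, 0.0]
contact_force: [-0.6, 0.2, -2.8]
gripper_width: 13.8
```

```bash
python3 look3.py pics/d6.png
```

```text
14.1833 [472.43706081  49.52261524 129.94051794] [ 0.01041598 -0.02272563 -2.64994766] 14.110564397528076
```

View pics/d6.png

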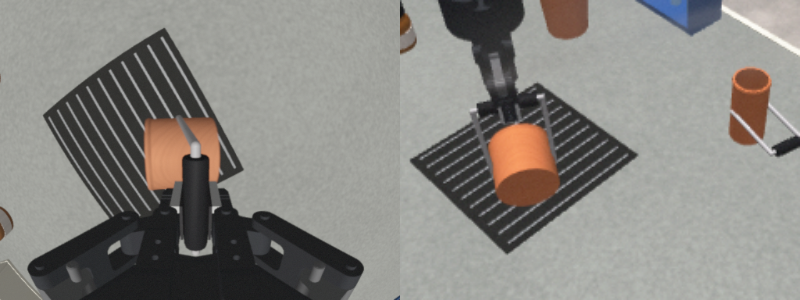

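>>> move_arm([
  [-1,0,0,-6,0,0,0],
  [-1,0,0,-11,0,0,0],
  [-1,0,0,-14,0,0,0],
  [-1,0,0,-17,0,0,0],
  [-1,0,0,-17,0,0,0],
])

```text
clock: 14.6
position: [474.1, 50.0, 113.9]
ee_rot: [0.975, -0.221, 0.001, -0.001]
contact_force: [-0.4, 1.2, 3.4]
gripper_width: 13.8
```

>>> move_arm([
  [-1,2,4,0,0,0,0],
  [-1,4,9,0,0,0,0],
  [-1,7,14,-1,0,0,0],
  [-1,9,18,-1.5,0,0,0],
  [-1,9,18,-1.5,0,0,0],
])

```text
clock: 15.02
position: [482.5, 68.1, 112.2]
ee_rot: [0.975, -0.221, 0.001, 0.0]
contact_force: [-1.2, -0.7, 3.3]
gripper_width: 14.0
```

```bash
python3 look3.py pics/d7.png
```

```text
15.1167 [481.91136442  67.65497345 112.03685411] [-1.02599694 -0.66501993  5.27757582] 13.915043601518148
```

View pics/d7.png

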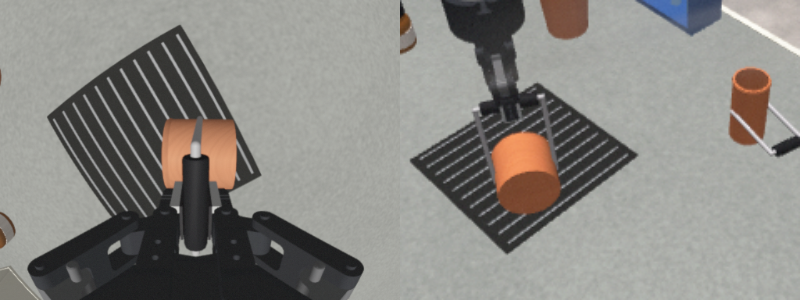

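>>> move_arm([
  [-1,3,6,0,0,0,0],
  [-1,6,12,0.5,0,0,0],
  [-1,9,19,1,0,0,0],
  [-1,13,27,1.5,0,0,0],
  [-1,17.5,36.5,1.5,0,0,0],
])

```text
clock: 15.53
position: [500.1, 104.6, 114.3]
ee_rot: [0.975, -0.222, 0.001, -0.001]
contact_force: [-1.3, -0.3, 3.4]
gripper_width: 13.7
```

```bash
python3 look3.py pics/d8.png
```

```text
15.6333 [500.79271257 105.44195302 114.10744585] [-1.17145799 -0.2850484   7.41007239] 14.081662908071173
```

View pics/d8.png

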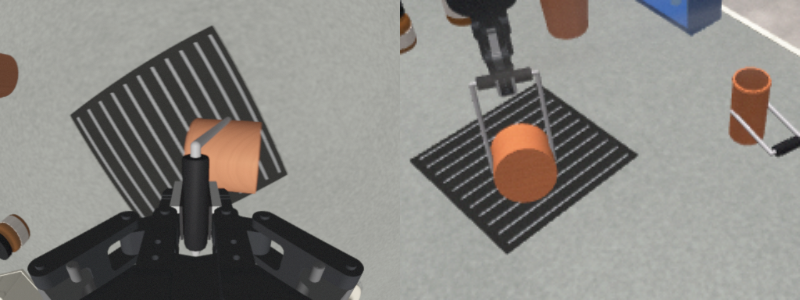

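>>> move_arm([
  [-1,5,10,-0.5,0,0,0],
  [-1,9.5,19.5,-1.5,0,0,0],
  [-1,14,29,-4,0,0,0],
  [-1,18.5,39,-6.5,0,0,0],
  [-1,23,48,-10.5,0,0,0],
])

```text
clock: 16.05
position: [521.8, 152.6, 101.5]
ee_rot: [0.975, -0.222, -0.001, 0.0]
contact_force: [-0.4, -1.6, -0.4]
gripper_width: 14.2
```

```bash
python3 look3.py pics/d9.png
```

```text
16.15 [522.22087704 153.1479448  101.05888145] [-0.87782212 -0.93017015  0.48140769] 13.76840075378731
```

View pics/d9.png

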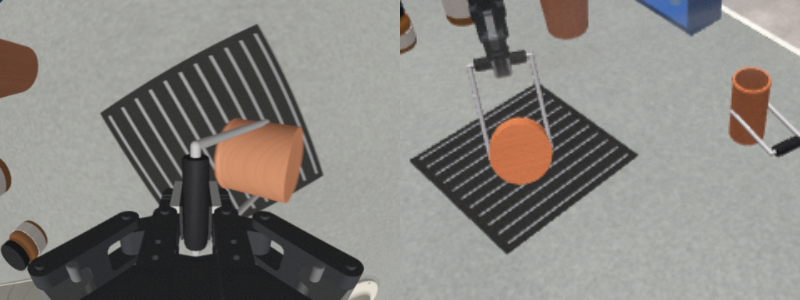

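>>> move_arm([
  [-1,4,8,-4.5,0,0,0],
  [-1,7.5,15,-9.5,0,0,0],
  [-1,11,22.5,-15,0,0,0],
  [-1,14,29.5,-20.5,0,0,0],
  [-1,17,36,-27,0,0,0],
])

```text
clock: 16.57
position: [539.7, 189.0, 75.2]
ee_rot: [0.975, -0.221, 0.0, -0.0]
contact_force: [-1.3, 1.9, 0.2]
gripper_width: 14.1
```

```bash
python3 look3.py pics/d10.png
```

```text
16.6667 [539.87017331 189.45728761  74.66217314] [0.54742253 2.40811147 1.25220438] 14.476556776454899
```

View pics/d10.png

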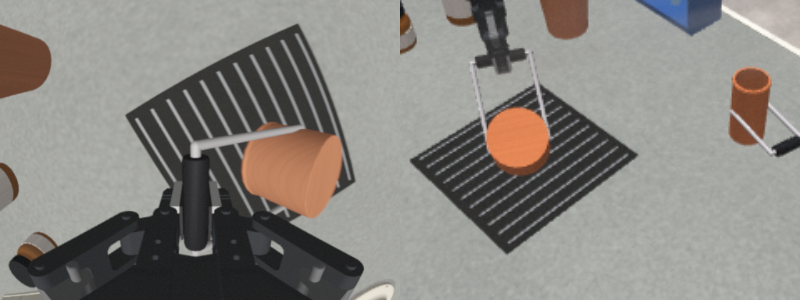

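>>> move_arm([
  [-1,5.5,11.5,-13,0,0,0],
  [-1,8.5,17,-21,0,0,0],
  [-1,11,22.5,-28.5,0,0,0],
  [-1,13,27,-36,0,0,0],
  [-1,14.5,30.5,-44.5,0,0,0],
])

```text
clock: 17.08
position: [554.2, 219.3, 30.8]
ee_rot: [0.975, -0.221, 0.001, -0.001]
contact_force: [1.3, 2.6, 0.6]
gripper_width: 13.9
```

```bash
python3 look3.py pics/d11.png
```

```text
17.1833 [553.02665629 218.40512506  29.38341624] [0.53535665 1.46953418 1.31451727] 13.787686922220189
```

View pics/d11.png

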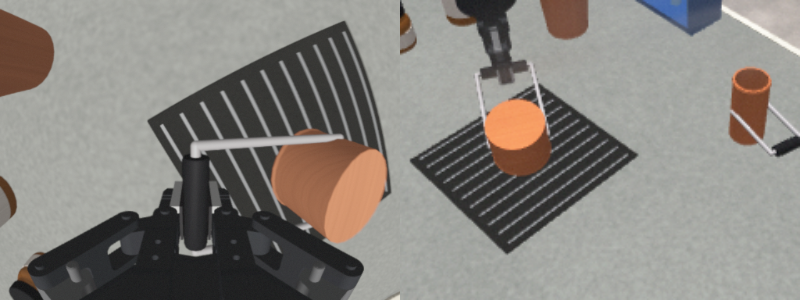

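>>> move_arm([
  [-1,2,4,-9,0,0,0],
  [-1,3.5,7,-17,0,0,0],
  [-1,4.5,9,-23,0,0,0],
  [-1,5,10.5,-28,0,0,0],
  [-1,5.5,11.5,-31,0,0,0],
])

```text
clock: 17.6
position: [558.2, 229.3, -1.3]
ee_rot: [0.975, -0.222, -0.001, 0.001]
contact_force: [0.3, -0.9, -1.7]
gripper_width: 13.5
```

```bash
python3 look3.py pics/d12.png
```

```text
17.7 [558.15531025 229.18921865  -1.0463294 ] [-0.16784834  0.07706905 -1.43642709] 14.068035584584878
```

View pics/d12.png

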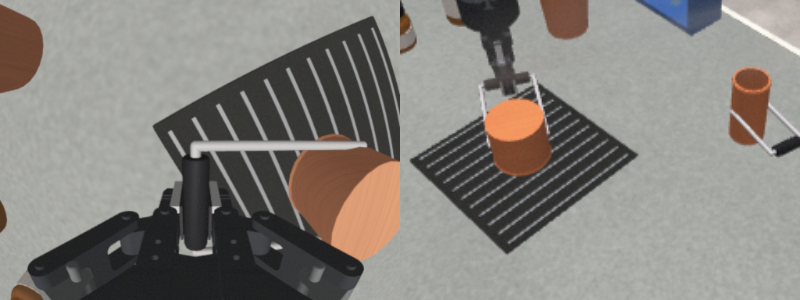

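>>> move_arm([
  [-1,0,0,-1.5,0,0,0],
  [-1,0,0,-3,0,0,0],
  [-1,0,0,-4,0,0,0],
  [-1,0,0,-4,0,0,0],
])

```text
clock: 18.03
position: [558.9, 229.9, -4.0]
ee_rot: [0.975, -0.222, -0.0, -0.0]
contact_force: [-1.3, 0.1, -0.7]
gripper_width: 13.8
```

>>> move_arm([
  [-1,0,0,-1,0,0,0],
  [-1,0,0,-1,0,0,0],
  [-1,0,0,-1,0,0,0],
])

```text
clock: 18.28
position: [559.1, 230.0, -4.9]
ee_rot: [0.975, -0.222, 0.0, -0.0]
contact_force: [-1.2, -0.4, -0.3]
gripper_width: 14.0
```

```bash
python3 look3.py pics/d13.png
```

```text
18.3833 [559.0574991  230.06978103  -4.85335269] [-0.21819538  0.23163217 -0.78116425] 14.530643846044772
```

>>> move_arm([
  [-1,0,0,-0.7,0,0,0],
  [-1,0,0,-1.4,0,0,0],
  [-1,0,0,-1.4,0,0,0],
])

```text
clock: 18.63
position: [559.3, 230.3, -6.2]
ee_rot: [0.975, -0.221, 0.0, -0.0]
contact_force: [0.2, -0.1, 0.7]
gripper_width: 13.9
```

```bash
python3 look3.py pics/d14.png
```

```text
18.7333 [559.27651439 230.28743776  -6.13464216] [0.26030434 1.46847361 0.41741665] 13.764122529098348
```

View pics/d14.png

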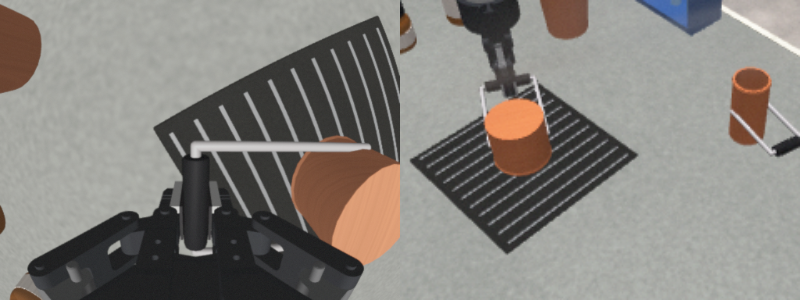

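>>> move_arm([
  [-0.4,0,0,0,0,0,0],
  [-0.1,0,0,0,0,0,0],
  [0.1,0,0,0,0,0,0],
  [0.1,0,0,0,0,0,0],
  [0.1,0,0,0,0,0,0],
])

```text
clock: 19.15
position: [559.0, 229.8, -6.4]
ee_rot: [0.975, -0.222, 0.0, 0.0]
contact_force: [-0.1, 0.4, -0.3]
gripper_width: 47.0
```

```bash
python3 look3.py pics/d15.png
```

```text
19.25 [558.98820381 229.8456465   -6.39739556] [-0.40550036 -0.00609699 -0.56882891] 47.40423772764608
```

View pics/d15.png

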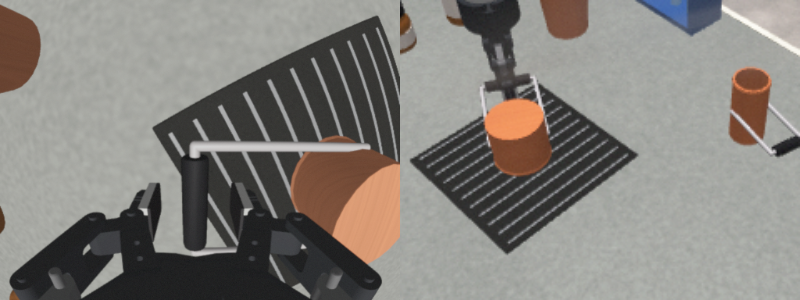

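>>> move_arm([
  [0.1,0,0,15,0,0,0],
  [0.1,0,0,40,0,0,0],
  [0.1,0,0,75,0,0,0],
  [0.1,0,0,115,0,0,0],
  [0.1,0,0,150,0,0,0],
])

```text
clock: 19.67
position: [559.0, 229.8, 145.8]
ee_rot: [0.975, -0.221, 0.0, -0.0]
contact_force: [1.0, 0.9, 0.3]
gripper_width: 46.9
```

>>> move_arm([
  [0.1,-20,20,30,0,0,0],
  [0.1,-50,45,50,0,0,0],
  [0.1,-80,70,60,0,0,0],
  [0.1,-110,95,60,0,0,0],
  [0.1,-140,120,60,0,0,0],
])

```text
clock: 20.08
position: [417.8, 351.0, 205.0]
ee_rot: [0.975, -0.222, 0.0, -0.001]
contact_force: [0.2, 1.7, -0.1]
gripper_width: 47.0
```

>>> move_arm([
  [0.1,-25,25,0,0,0,0],
  [0.1,-50,50,0,0,0,0],
  [0.1,-75,80,0,0,0,0],
  [0.1,-95,110,0,0,0,0],
  [0.1,-110,130,0,0,0,0],
])

```text
clock: 20.5
position: [307.0, 482.1, 203.9]
ee_rot: [0.975, -0.221, 0.0, -0.001]
contact_force: [1.2, -0.2, 0.1]
gripper_width: 46.7
```

```bash
python3 - <<'E'
from h import *
from bench import optics, nets, readout
t=optics.get_image("top"); s=optics.get_image("side")
cv2.imwrite("pics/f.png",np.hstack([cv2.resize(t["frame"],(400,300)),cv2.resize(s["frame"][110:290,90:330],(400,300))]))
for n,p in(("t",t),("s",s)):
  for k,z in(("cup",74),("slim",0),("grip",39)):
    for r in nets.tip_of(k,p)[:1]: print(n,k,r["uv"],onz(p,r["uv"],z),r["conf"])
print(readout.read_state()["clock"])
E
```

```text
t cup [157.9, 258.6] [510.6 129.3] 0.7
t slim [262.0, 147.1] [763.4 -50.8] 0.78
t grip [113.3, 227.2] [568.5 230.7] 0.65
s cup [157.7, 180.4] [509.4 127.6] 0.69
s slim [297.9, 188.0] [769.3 -48.4] 0.74
s grip [152.2, 159.5] [555. 233.] 0.84
20.9
```

View pics/f.png

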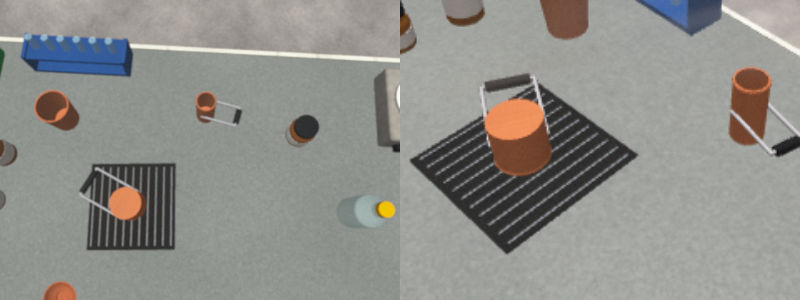

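The top view shows the cup bottom-up near the middle of the mat, at about (125,203), and the side view shows it standing flat. The slim measure hasn't moved and the arm is clear, so I'm handing in.

```bash
python3 -c "
from bench import workorder
print(workorder.job_done())"
```

```text
the job is handed in; nothing more can be done
None
```

The squat copper cup now stands mouth down on the draining mat, near its centre, and I've handed the job in. I pinched the sleeve, lifted the cup until it hung, tipped it over its rim on the mat and lowered it before opening the fingers. It took about 21 s of the 58 s allowed.

**Final position:** both cameras put the cup at about (510, 128) mm, against a mat centre of about (508, 122). It looked flat and bottom up, and the force on the tool was close to zero before I released it.

**Slim measure:** it still stands upright. Its position agrees with the first reading to within about 5 mm, which is the scatter of the measurements.

**What didn't go to plan:**
- **First grasp:** the fingers closed on nothing. They were about 25–30 mm higher than the reported tool position suggested, so I reopened them, felt my way lower in small steps and gripped the sleeve.
- **First touchdown:** the cup came down on its bottom edge, tilted, and slid forward. I lifted it, moved it back and repeated the move with the cup laid flat first.

The largest force I saw in the readings was about 9 N.

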